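# Mount the faceplate on the indexing head

## Task

Pick up the round four-hole faceplate by its hexagonal boss and mount it on the upturned spindle of the green indexing head: set its bore over the centre spigot, turn it under a light push until all four holes find the studs, and ease it fully home, flat on the flange. Keep hold of it until it is home, never force it onto or drop it on the studs, then let go and leave the other things on the bench alone.

Things in the scene. Friction and masses are not known exactly. Their poses are not given: they have to be found in the camera images.
- faceplate: bare aluminium disc lying flat on the bench, boss up, 0.3 to 0.7 kg: 130 mm across, 10 mm thick, four 9.5 mm through holes on a 48 mm radius, in the middle a hexagonal boss with a 25 mm through bore. Origin: centre of the underside; z up along the bore; the holes lie on its +x, +y, -x and -y axes; two flats of the boss face +x and -x, the others every 60 degrees from these.
- boss (a point): point on the faceplate's axis 38 mm above its underside, midway between the boss's flats: the height to grip at, where fingertips reaching 19 mm lower still clear the studs. The boss is 44 mm across flats (51 mm across corners) and runs from the plate (10 mm above the underside) to 48 mm above it.
- head: green indexing head fixed to the bench: square base 150 x 150 mm, 46 mm high, a small handwheel on its +x side reaching 115 mm from the centre; above it a round body and the upturned spindle with a flange 120 mm across. Origin: centre of its underside, z up. The faceplate's contact force on the head must stay below 60 N; a push of 5 to 10 N is plenty.
- flange (a point): centre of the flange's top face, 90 mm above the bench, where the faceplate's underside centre must come; axes as the head's. Four equal studs stand on the face, evenly spaced on a 48 mm radius: 8 mm diameter, 14 mm high, the top 3 mm tapered to 6 mm. Their angle differs each time and does NOT follow the head's axes: find it by turning the faceplate; fits recur every 90 degrees.
- spigot (a point): top centre of the spigot in the middle of the flange: 24 mm diameter, 27 mm high above the flange's face, its top 5 mm tapered to 16 mm; it enters the bore before the plate meets the studs. The spindle is clamped and gives only above about 3 N m.
- mug: white mug, 80 mm wide and 90 mm high; origin at the centre of its underside; leave alone
- wrench: steel wrench lying flat, about 200 mm long; leave alone
- oil: grey oil can, 60 mm wide and 130 mm high; origin at the centre of its underside; leave alone
- nut_tray: black tray of nuts, 100 x 140 x 30 mm; origin at the centre of its underside; leave alone
Things that resemble listed ones, but are neither listed nor needed, are in the scene too. Of the things that look like the head, the middle-sized one is meant. Of the things shaped like the faceplate, the aluminium one is meant.

How it is judged:
On the way, in this order (a step that is already met when the one before it is completed fails the run):
1. the faceplate is held level with its bore on the spigot (horizontal distance between faceplate and flange below 0.003 m and z of faceplate in the frame of flange below 0.024 m and angle between faceplate's own z axis and vertical below 0.12 rad and contact force between the fingers and faceplate above 0.5 N), for 0.1 s.
2. the faceplate is brought home while still held (horizontal distance between faceplate and flange below 0.0025 m and z of faceplate in the frame of flange below 0.003 m and contact force between the fingers and faceplate above 0.5 N), for 0.1 s.
At the end, for the whole second after the job is handed in: The faceplate lies at rest, released, flat on the flange with all four studs through its holes: its underside within 2 mm of the flange's face, centred within 2.5 mm, tilted less than 0.03 rad (horizontal distance between faceplate and flange below 0.0025 m and z of faceplate in the frame of flange between -0.002 and 0.002 m and angle between faceplate's own z axis and vertical below 0.03 rad and linear speed of faceplate below 0.02 m/s and angular speed of faceplate below 0.1 rad/s); the robot touches nothing.
It fails at once if the faceplate is forced onto, or dropped on, the head (contact force above 60 N) (contact force between faceplate and head above 60 N).
It fails at once if the mug, wrench, oil can or nut tray is moved by more than 20 mm (distance of any of mug, wrench, oil, nut_tray from where it was at the start of the episode above 0.02 m).
It also fails if it takes over 72 s, if anything falls off the work surface, if the arm or the gripper's body presses on something with over 40 N, if the wrist force passes 120 N, or if a joint passes its speed limit or range.

## Robot

A 7-joint arm with a two-finger parallel gripper is mounted at the origin on the work surface. World frame = base frame: x ahead of the robot, y to its left, z up, the work surface at z = 0. Lengths are in m, angles in rad, forces in N, time in s.
With the tool pointing down it reaches from about 0.375 to 0.925 m from the base axis. Payload 3.1 kg.
Tool frame: the origin (TCP) lies between the finger pads; the fingertips stand 25 mm ahead of it and the grasp point (between the pads) lies 6 mm ahead of it; z points along the fingers, y is the direction in which the jaws open and shut (so a half turn about z gives the same grasp; the last joint's range is limited). The gripper opens to 85 mm and grips with 20 to 120 N. Pads are 22 mm wide; open, the fingers measure 114 mm over their backs; the gripper's body (76 mm by 85 mm) begins 54 mm behind the grasp point. The pads swing forward as they close: fully open they stand 13 mm farther back than shut.
Start: joints at [-1.252, 0.383, 0.044, 1.598, -0.018, 1.161, -0.05], TCP at [0.263, 0.594, 0.256] pointing down, gripper open.
Joint ranges: [-2.61, 2.61], [-0.41, 2.15], [-1.48, 1.57], [0, 2.5], [-1.57, 4.71], [0.05, 1.97], [-2.85, 2.85]. Speed limits (rad/s): [2.79, 2.79, 3.14, 3.14, 3.14, 3.14, 3.14].

## Interface

Orientations are given as a 3x3 rotation matrix whose columns are the frame's x, y, z axes.
In Python, from bench import state, imaging, job gives the robot as it stands.
- The arm moves only by the shell command python3 -m inch 'ROWS'. ROWS is JSON, a list that holds one entry, the list of rows, each a list of 7 numbers: the shift along the tool's x, y, z in units of 50 mm (1.0 is 50 mm), then the turn, a rotation vector about the tool's x, y, z in units of 5 degrees (1.0 is 5 degrees), then the finger opening in mm, from 0 to 85.4. A call has 1 to 12 rows; each row is the pose to reach, as a shift and turn from the pose commanded when the call began, along the tool's axes at that moment; what a row does not reach only later rows make up. A row lasts 1/8 s, in which the tool goes at most 62.5 mm and 10.7 degrees, less where a joint would pass 70% of its speed; a pose out of reach is approached as far as the arm can. A call with a gripper value outside its range is refused whole. The fingers move at their own pace and stop on an object; the grip force is fixed at half the most. Time passes only in rows, so rows that repeat a pose let the fingers close. It gives the time, the measured TCP pose, the force and the opening at its end, in the units of the state.
- state(): the state, without advancing time (a new reading comes with each control period).
- imaging.capture(name): name is "scene" or "side" or "wrist"; returns the picture (420x560x3 uint8, red, green, blue); there is no depth.
- imaging.camera_params(name): a dict with "camera_matrix" (3x3 intrinsics, pixels), "position" and "rotation" of the camera in the world. Camera axes: x right, y down, z forward; pixel columns grow to the right and rows downward; lengths in m; the calibration is good to about 2 mm. A picture is of the moment at which its call begins: read the wrist's pose just before it. camera_params takes no time and is no camera call; for the wrist camera it gives the pose at the moment of the call.
- job.close_job(): hands the job in, once; it reports no verdict.
Trained networks look in the newest picture that a camera, given by its name, has taken for a name from the list of things; names that differ only in an ending like _2 or _b are one class to them, and where a whole thing is asked for, a point or a joint stands for the part that bears it (a point fixed in the world has none). Each returns a list of dicts, best first, with "score" (0 to 1); they miss things now and then, are a little off and sometimes report something else, mostly with a low value. They report only what shows in the picture. A call takes as long as a camera call. They do not tell look-alikes from the thing itself.
- imaging.spot_in(camera, label): "point" ([x, y, z] in m, in world coordinates, good to about 4 mm: the middle of the surface that is visible of it).
- imaging.place_of(camera, label): "point" ([x, y, z] in m, in world coordinates, good to about 4 mm: a listed point, or the origin of a listed thing).
The state is a dict: "clock": time; "joint_pos": joint angles; "joint_velocities": joint speeds; "effort": joint torques, N m; "ee_pos": TCP position; "tcp_rot": TCP orientation; "wrist_force": force on the tool from outside, world axes, zero at the start; "moment": the same for the moment, N m; "width": finger opening in m.
Only numpy, scipy, OpenCV 4.12 (cv2) and the standard library are available. Lean on these libraries where they do the work, as an engineer would, in place of code of your own. Each camera call takes 0.05 s, during which the arm holds its last target.

## Working session

There is one attempt and no reset: what is moved stays moved. The work goes in short steps, Python scripts to look and compute and a shell command to move; the robot and the scene stay as the last step left them, time stands still between calls to the robot, and variables do not carry over. Pictures are saved under pics/ and viewed, and the job is handed in when it is done.

```bash
ls; mkdir -p pics
python3 - <<'E'
from bench import state, imaging, job
import cv2,numpy as np
s=state(); print(s)
for n in ["scene","side","wrist"]:
    im=imaging.capture(n); cv2.imwrite(f"pics/{n}0.png",im[:,:,::-1])
    p=imaging.camera_params(n); print(n,p)
    for l in ["faceplate","head","boss","flange","spigot"]:
        print(l,[(np.round(d["point"],3).tolist(),round(d["score"],2)) for d in imaging.place_of(n,l)])
print(state()["clock"])
E
```

```text
pics
{'clock': 0.0, 'joint_pos': array([-1.25179235,  0.38384018,  0.04382966,  1.59961066, -0.01790395,
        1.16120831, -0.04989046]), 'joint_velocities': array([ 0.00076026,  0.00119218, -0.00057124,  0.00138809, -0.00037472,
        0.00063395,  0.00133257]), 'effort': array([-3.51928365e-04, -4.33456349e+01,  1.02441475e+00, -2.49507415e+01,
        1.06428762e-02,  1.15082317e-02,  1.07301730e-05]), 'ee_pos': array([0.2627827 , 0.59353103, 0.25486667]), 'tcp_rot': array([[-9.14424431e-01,  4.04755543e-01, -9.54184903e-04],
       [ 4.04756644e-01,  9.14421029e-01, -2.49807437e-03],
       [-1.38582705e-04, -2.67051291e-03, -9.99996425e-01]]), 'wrist_force': array([-0.28723003, -0.4379463 , -0.50693421]), 'moment': array([-0.02784884,  0.03325766,  0.07266328]), 'width': 0.08517820784966483}
scene {'camera_matrix': array([[479.63878897,   0.        , 284.43166897],
       [  0.        , 479.63878897, 213.26453499],
       [  0.        ,   0.        ,   1.        ]]), 'position': array([ 1.15850186, -0.28697012,  1.15066662]), 'rotation': array([[ 0.32925187,  0.79101648, -0.5
[... 1270 characters left out ...]
4, -0.2, 0.092], 0.81), ([0.713, -0.384, 0.063], 0.8), ([0.194, -0.311, 0.124], 0.62)]
spigot [([0.197, -0.316, 0.158], 0.85), ([0.538, -0.204, 0.116], 0.78), ([0.71, -0.385, 0.08], 0.75)]
wrist {'camera_matrix': array([[355.17312944,   0.        , 279.70343533],
       [  0.        , 355.17312944, 207.98271503],
       [  0.        ,   0.        ,   1.        ]]), 'position': array([0.1914648 , 0.62472652, 0.37477236]), 'rotation': array([[ 4.05147542e-01,  8.70346008e-01,  2.79916587e-01],
       [ 9.14251240e-01, -3.85566051e-01, -1.24432674e-01],
       [-3.73148425e-04,  3.06327679e-01, -9.51926055e-01]])}
faceplate [([0.425, 0.346, 0.002], 0.55)]
head []
boss []
flange []
spigot []
0.9
```

View pics/scene0.png

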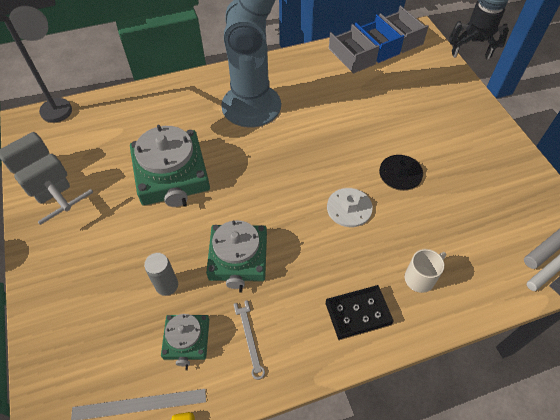

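View pics/side0.png

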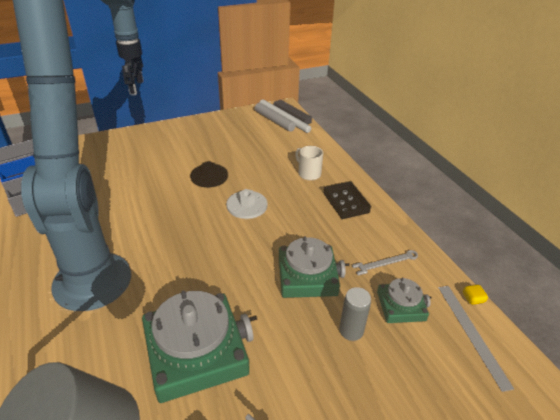

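View pics/wrist0.png

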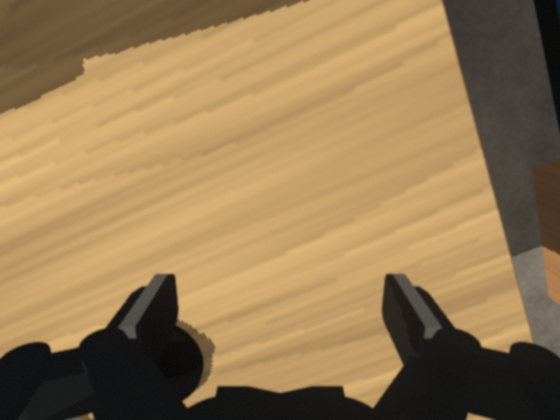

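Faceplate candidates in scene0: aluminium disc with boss at (350,207), and a black disc at (402,172). The aluminium one is meant. Head candidates: large (170,160), middle (237,250), small (186,338). The middle one is meant, flange z ≈ 0.09. Now I'll check both in close crops.

```bash
cat > h.py <<'E'
from bench import state, imaging
import cv2,numpy as np
from scipy.spatial.transform import Rotation as R
def proj(p,P):
    P=np.atleast_2d(P); c=(P-p["position"])@p["rotation"]; q=c@p["camera_matrix"].T; return q[:,:2]/q[:,2:]
def rect(im,p,c,half,z,n=400):
    # top-down view: col -> +y left? col=+x, row=-y
    w=np.array([[c[0]-half,c[1]+half,z],[c[0]+half,c[1]+half,z],[c[0]+half,c[1]-half,z],[c[0]-half,c[1]-half,z]])
    H=cv2.getPerspectiveTransform(proj(p,w).astype(np.float32),np.float32([[0,0],[n,0],[n,n],[0,n]]))
    return cv2.warpPerspective(im,H,(n,n),flags=cv2.INTER_CUBIC)
def goto(pos,yaw):
    # yaw of tool x axis in world, tool pointing down
    s=state(); r=s["tcp_rot"]; cy,sy=np.cos(yaw),np.sin(yaw)
    T=np.array([[cy,sy,0],[sy,-cy,0],[0,0,-1.]])
    d=r.T@(np.array(pos)-s["ee_pos"]); rv=R.from_matrix(r.T@T).as_rotvec(degrees=True)
    print("shift u",np.round(d/0.05,3),"turn u",np.round(rv/5,3),"now",np.round(s["ee_pos"],4))
def save(n,im): cv2.imwrite(f"pics/{n}.png",im[:,:,::-1])
def cap(n):
    p=imaging.camera_params(n); return imaging.capture(n),p
E
python3 - <<'E'
from h import *
im,p=cap("scene"); im2,p2=cap("side")
a=np.hstack([rect(im,p,(.489,.147),.09,.010),rect(im2,p2,(.489,.147),.09,.010)])
b=np.hstack([rect(im,p,(.537,-.202),.09,.090),rect(im2,p2,(.537,-.202),.09,.09)])
save("crop1",a); save("crop2",b)
s=state(); print(np.degrees(np.arctan2(s["tcp_rot"][1,0],s["tcp_rot"][0,0])))
E
```

```text
156.1239308660041
```

View pics/crop1.png

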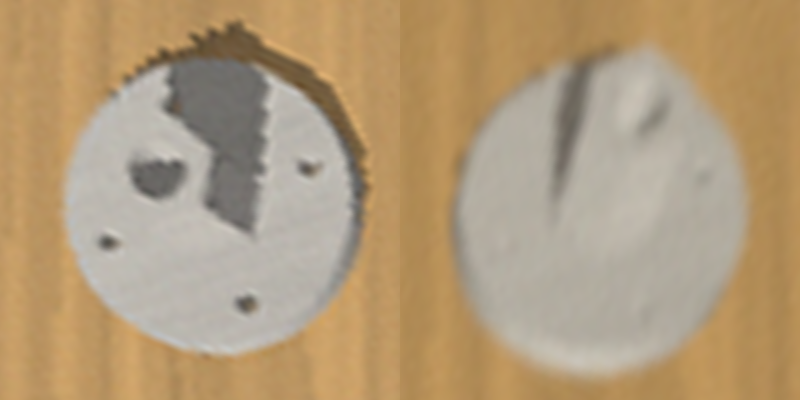

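View pics/crop2.png

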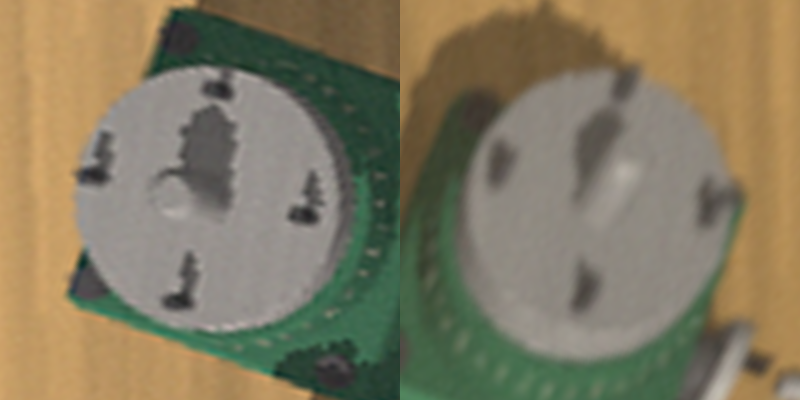

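The crops confirm the choice. The aluminium plate's holes lie at about 20° (mod 90), and the middle head's studs at about -11° (mod 90). Next I'll go above the plate for a wrist look.

Run:
```python
from h import *
goto((.503,.117,.22),np.radians(110))
```

```text
shift u [-8.252 -6.789  0.725] turn u [ 0.000e+00 -1.000e-03  9.225e+00] now [0.2631 0.5944 0.2563]
```

```bash
python3 -m inch '[[[-4,-3.4,0.3,0,0,4.5,85],[-8.25,-6.8,0.72,0,0,9.2,85],[-8.25,-6.8,0.72,0,0,9.2,85],[-8.25,-6.8,0.72,0,0,9.2,85],[-8.25,-6.8,0.72,0,0,9.2,85],[-8.25,-6.8,0.72,0,0,9.2,85],[-8.25,-6.8,0.72,0,0,9.2,85],[-8.25,-6.8,0.72,0,0,9.2,85],[-8.25,-6.8,0.72,0,0,9.2,85],[-8.25,-6.8,0.72,0,0,9.2,85],[-8.25,-6.8,0.72,0,0,9.2,85],[-8.25,-6.8,0.72,0,0,9.2,85]]]'
python3 - <<'E'
from h import *
im,p=cap("wrist"); save("w1",im)
for l in ["faceplate","boss"]: print(l,[(np.round(d["point"],4).tolist(),round(d["score"],2)) for d in imaging.place_of("wrist",l)])
a=np.hstack([rect(im,p,(.493,.145),.08,.010),rect(im,p,(.493,.145),.08,.048)]); save("w1r",a)
E
```

```text
clock: 2.5
ee_pos: [0.5021, 0.1185, 0.2203]
tcp_rot: [[-0.347, 0.938, -0.0], [0.938, 0.347, 0.001], [0.001, -0.0, -1.0]]
wrist_force: [0.7, 0.1, 0.7]
width: 0.0851
faceplate [([0.4869, 0.1448, -0.0013], 0.97)]
boss [([0.488, 0.1457, 0.0381], 0.86)]
```

View pics/w1.png

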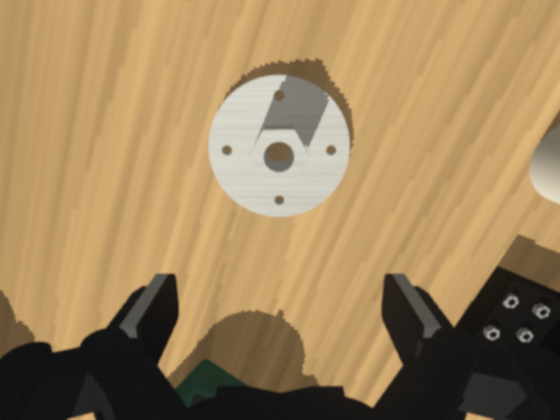

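View pics/w1r.png

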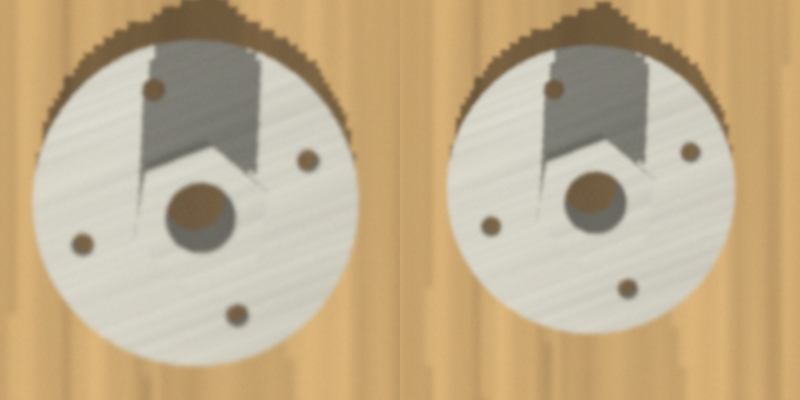

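The wrist view shows the plate at (279,146), with holes and bore clear. The rectified view gives its centre at (0.4912, 0.144) and holes at 20.5°, so the jaw axis goes along 20.5° (tool yaw 110.5°).

Run:
```python
from h import *
goto((.4912,.144,.044),np.radians(110.5))
```

```text
shift u [ 0.565 -0.027  3.526] turn u [ 0.    -0.005 -0.046] now [0.5023 0.1179 0.2203]
```

```bash
python3 -m inch '[[[0.565,-0.027,0,0,0,-0.05,85],[0.565,-0.027,1,0,0,-0.05,85],[0.565,-0.027,2,0,0,-0.05,85],[0.565,-0.027,2.7,0,0,-0.05,85],[0.565,-0.027,3.1,0,0,-0.05,85],[0.565,-0.027,3.4,0,0,-0.05,85],[0.565,-0.027,3.525,0,0,-0.05,85],[0.565,-0.027,3.525,0,0,-0.05,85],[0.565,-0.027,3.525,0,0,-0.05,85]]]'
python3 - <<'E'
from h import *
im,p=cap("wrist"); save("w2",im)
goto((.4912,.144,.044),np.radians(110.5))
E
```

```text
clock: 3.78
ee_pos: [0.4926, 0.1428, 0.0449]
tcp_rot: [[-0.348, 0.937, 0.002], [0.937, 0.348, 0.001], [0.0, 0.002, -1.0]]
wrist_force: [0.2, -0.3, 0.0]
width: 0.085
shift u [ 0.031 -0.017  0.018] turn u [ 0.023 -0.003 -0.026] now [0.4925 0.1428 0.0449]
```

View pics/w2.png

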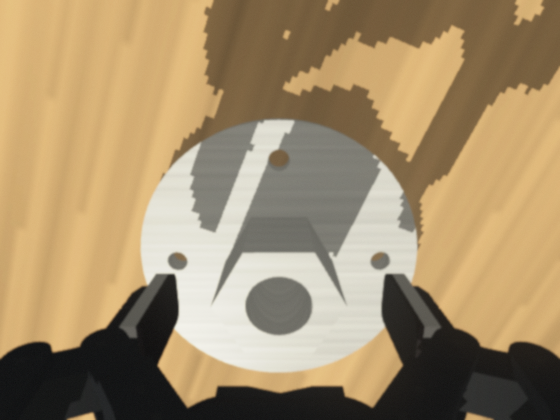

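The jaws straddle the boss (279,280) symmetrically. I'll correct by 1.5 mm and close.

```bash
python3 -m inch '[[[0.03,-0.015,0.015,0,0,0,85],[0.03,-0.015,0.015,0,0,0,30],[0.03,-0.015,0.015,0,0,0,30],[0.03,-0.015,0.015,0,0,0,30],[0.03,-0.015,0.015,0,0,0,30],[0.03,-0.015,0.015,0,0,0,30],[0.03,-0.015,0.015,0,0,0,30],[0.03,-0.015,0.015,0,0,0,30]]]'
python3 - <<'E'
from h import *
print(state()["width"])
goto((.4912,.144,.044),np.radians(110.5))
E
```

```text
clock: 4.82
ee_pos: [0.4914, 0.1441, 0.0442]
tcp_rot: [[-0.348, 0.937, 0.002], [0.937, 0.348, 0.001], [0.0, 0.002, -1.0]]
wrist_force: [-0.9, -0.2, 5.1]
width: 0.0484
0.048443856550497745
shift u [-0.    -0.005  0.003] turn u [ 0.022 -0.004 -0.026] now [0.4914 0.1441 0.0442]
```

```bash
python3 -m inch '[[[0,0,0,0,0,0,30],[0,0,0,0,0,0,30],[0,0,0,0,0,0,30],[0,0,0,0,0,0,30]]]'
python3 - <<'E'
from h import *
im,p=cap("wrist"); save("w3",im)
E
```

```text
clock: 5.32
ee_pos: [0.4915, 0.1441, 0.0442]
tcp_rot: [[-0.348, 0.937, 0.002], [0.937, 0.348, 0.001], [0.0, 0.002, -1.0]]
wrist_force: [-0.7, -0.1, 4.5]
width: 0.0485
```

View pics/w3.png

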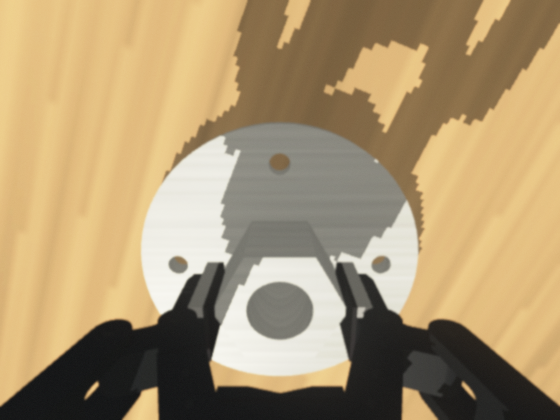

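The back flat of the boss faces the top hole (edge (250,222)–(310,222)), so the jaws are on corners, and 48.5 mm against 44 confirms it. I'll open, turn 30°, and regrip on flats.

```bash
python3 -m inch '[[[0,0,0,0,0,0,85],[0,0,0,0,0,0,85],[0,0,0,0,0,0,85],[0,0,0,0,0,0,85],[0,0,0,0,0,2,85],[0,0,0,0,0,4,85],[0,0,0,0,0,6,85],[0,0,0,0,0,6,85],[0,0,0,0,0,6,85]]]'
python3 - <<'E'
from h import *
im,p=cap("wrist"); save("w4",im)
goto((.4912,.144,.044),np.radians(80.5))
a=rect(im,p,(.491,.144),.08,.010); save("w4r",a)
E
```

```text
clock: 6.5
ee_pos: [0.4904, 0.1438, 0.0432]
tcp_rot: [[0.165, 0.986, -0.0], [0.986, -0.165, -0.0], [-0.0, -0.0, -1.0]]
wrist_force: [0.1, 0.6, 0.3]
width: 0.085
shift u [ 0.008  0.014 -0.015] turn u [-0.001 -0.    -0.002] now [0.4905 0.1437 0.0433]
```

View pics/w4.png

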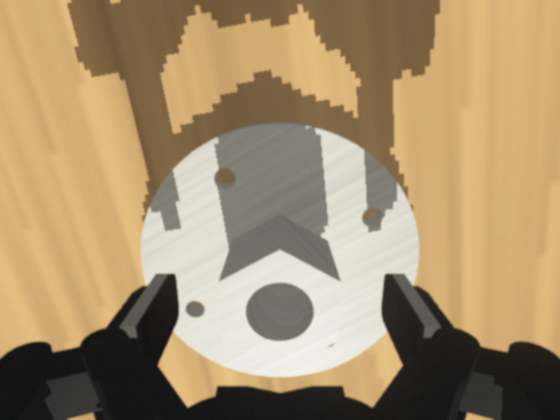

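View pics/w4r.png

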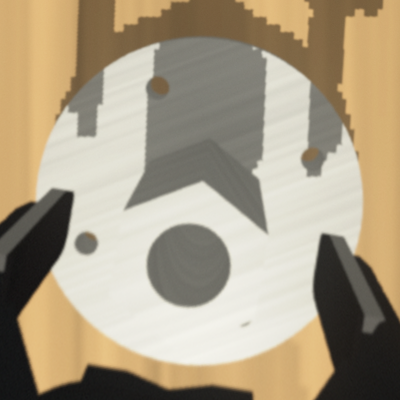

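The corner now points up at (280,250), so flats face the jaws. Closing.

```bash
python3 -m inch '[[[0.01,0.01,-0.015,0,0,-0.05,85],[0.01,0.01,-0.015,0,0,-0.05,30],[0.01,0.01,-0.015,0,0,-0.05,30],[0.01,0.01,-0.015,0,0,-0.05,30],[0.01,0.01,-0.015,0,0,-0.05,30],[0.01,0.01,-0.015,0,0,-0.05,30],[0.01,0.01,-0.015,0,0,-0.05,30],[0.01,0.01,-0.015,0,0,-0.05,30],[0.01,0.01,-0.015,0,0,-0.05,30]]]'
```

```text
clock: 7.68
ee_pos: [0.4909, 0.1441, 0.0443]
tcp_rot: [[0.163, 0.987, -0.001], [0.987, -0.163, 0.0], [0.0, -0.001, -1.0]]
wrist_force: [-2.0, -0.2, 4.8]
width: 0.0429
```

The width is 43 mm, so it's on the flats. Lifting and going to a spot from which the wrist camera sees the studs past the plate.

```bash
python3 -m inch '[[[0,0,-0.3,0,0,0,30],[0,0,-1,0,0,0,30],[0,0,-2,0,0,0,30],[0,0,-3,0,0,0,30],[0,0,-4,0,0,0,30],[0,0,-4.5,0,0,0,30],[0,0,-4.5,0,0,0,30]]]'
python3 - <<'E'
from h import *
im,p=cap("wrist"); save("w5",im)
goto((.468,-.281,.35),np.radians(49))
E
```

```text
clock: 8.55
ee_pos: [0.4918, 0.144, 0.2704]
tcp_rot: [[0.163, 0.987, 0.003], [0.987, -0.163, 0.002], [0.003, 0.003, -1.0]]
wrist_force: [1.0, 0.7, -7.1]
width: 0.0431
shift u [-8.454  0.944 -1.633] turn u [-7.000e-03 -1.000e-03  6.322e+00] now [0.4904 0.1438 0.2685]
```

View pics/w5.png

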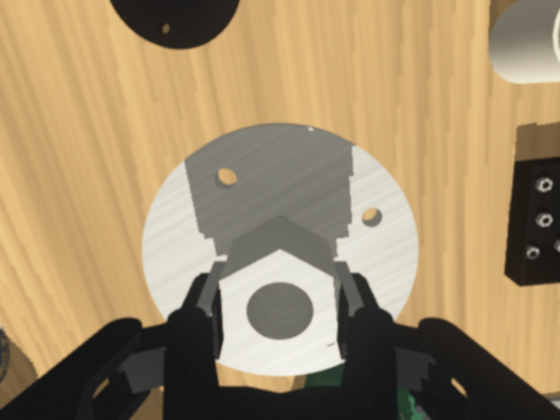

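The plate is held level and centred in the jaws, weight about 7 N.

```bash
python3 -m inch '[[[-0.3,0,-0.3,0,0,0.2,30],[-1.0,0.1,-0.8,0,0,0.8,30],[-2,0.2,-1.2,0,0,1.6,30],[-3,0.3,-1.6,0,0,2.4,30],[-4,0.45,-1.6,0,0,3.2,30],[-5,0.55,-1.6,0,0,4,30],[-6,0.65,-1.6,0,0,4.8,30],[-7,0.8,-1.6,0,0,5.5,30],[-7.9,0.9,-1.6,0,0,6,30],[-8.45,0.95,-1.6,0,0,6.3,30],[-8.45,0.95,-1.6,0,0,6.3,30],[-8.45,0.95,-1.6,0,0,6.3,30]]]'
python3 - <<'E'
from h import *
im,p=cap("wrist"); save("w6",im)
for l in ["flange","spigot"]: print(l,[(np.round(d["point"],4).tolist(),round(d["score"],2)) for d in imaging.place_of("wrist",l)])
a=np.hstack([rect(im,p,(.537,-.202),.08,.104),rect(im,p,(.537,-.202),.08,.117)]); save("w6r",a)
E
```

```text
clock: 10.1
ee_pos: [0.468, -0.2799, 0.348]
tcp_rot: [[0.655, 0.756, -0.002], [0.756, -0.655, 0.002], [-0.0, -0.003, -1.0]]
wrist_force: [0.7, 0.6, -6.2]
width: 0.0429
flange [([0.5406, -0.2046, 0.088], 0.9), ([0.7177, -0.3853, 0.0613], 0.65)]
spigot [([0.5354, -0.1986, 0.1143], 0.91), ([0.195, -0.3162, 0.1597], 0.76), ([0.7157, -0.3832, 0.0834], 0.64)]
```

View pics/w6.png

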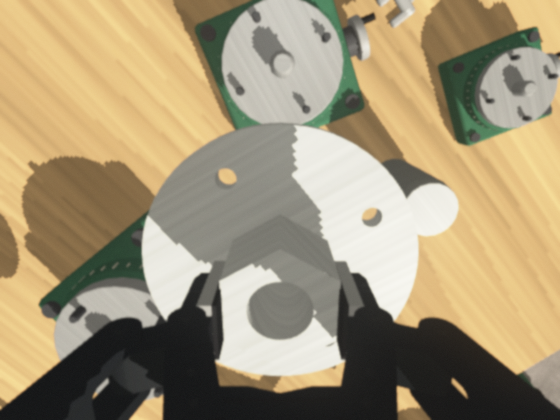

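View pics/w6r.png

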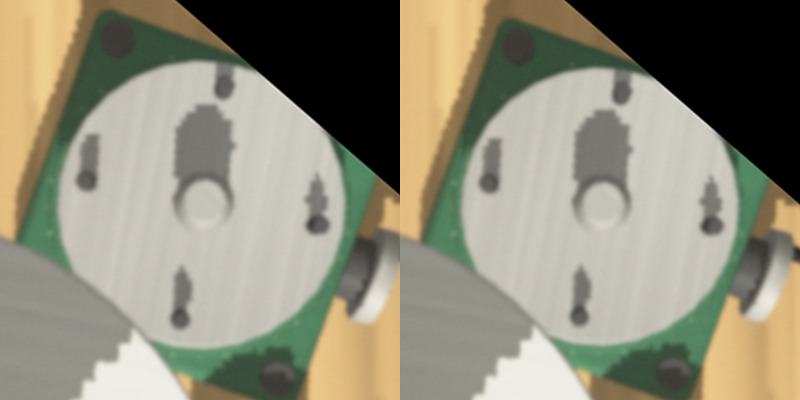

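Studs are visible at the middle head (281,64), at about -10.8°. I'll now refine the spigot centre and where the bore sits in the hand.

Run:
```python
from h import *
im,p=cap("wrist"); s=state(); t=s["ee_pos"]; z=t[2]
print(t, "yaw",np.degrees(np.arctan2(s["tcp_rot"][1,0],s["tcp_rot"][0,0])))
a=rect(im,p,t[:2],.04,z+.004,400)   # 0.2mm/px
b=rect(im,p,(.537,-.203),.04,.117,400)
c=rect(im,p,(.537,-.203),.07,.104,400)
d=rect(im,p,(.537,-.203),.07,.090,400)
for q in(a,b,c,d): cv2.drawMarker(q,(200,200),(255,0,0),cv2.MARKER_CROSS,20,1)
save("w7a",np.hstack([a,b])); save("w7b",np.hstack([c,d]))
# holes of the held plate at its top face
e=rect(im,p,t[:2],.08,z-.034,400); save("w7e",e)
```

```text
[ 0.46938168 -0.27901252  0.34868657] yaw 49.26988081222872
```

View pics/w7a.png

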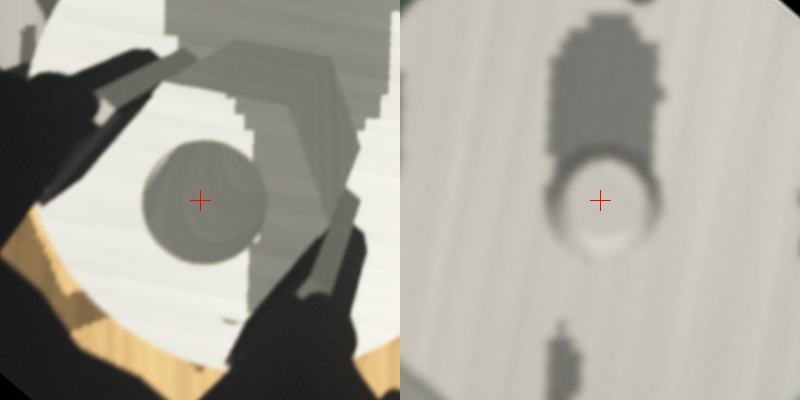

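View pics/w7b.png

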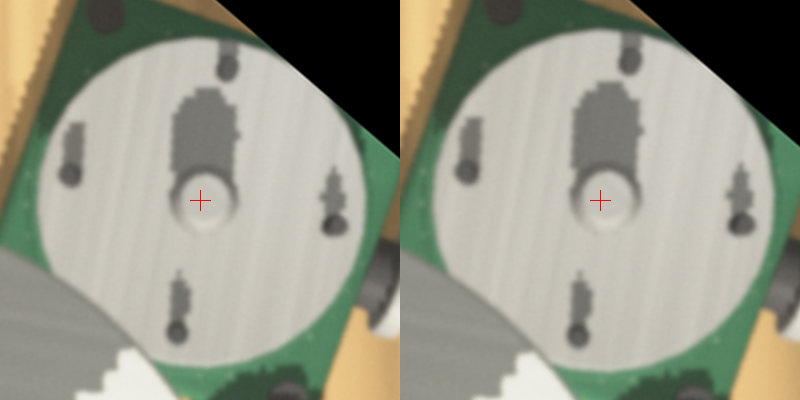

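View pics/w7e.png

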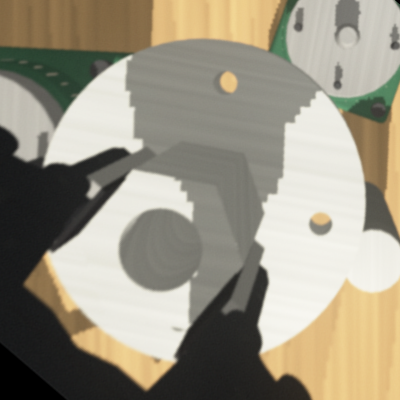

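Estimates agree: spigot centre (0.5378, -0.2034), bore offset in the hand (+0.9, -0.4) mm, plate and studs both near -10.8°. Moving to 20 mm above the spigot.

Run:
```python
from h import *
goto((.5369,-.2030,.181),np.radians(49.3))
```

```text
shift u [2.031 0.035 3.355] turn u [-0.012 -0.007 -0.006] now [ 0.4694 -0.279   0.3487]
```

```bash
python3 -m inch '[[[0.5,0,0,0,0,0,30],[1.2,0.02,0.2,0,0,0,30],[1.7,0.03,0.8,0,0,0,30],[2.03,0.035,1.6,0,0,0,30],[2.03,0.035,2.3,0,0,0,30],[2.03,0.035,2.8,0,0,0,30],[2.03,0.035,3.2,0,0,0,30],[2.03,0.035,3.35,0,0,0,30],[2.03,0.035,3.35,0,0,0,30],[2.03,0.035,3.35,0,0,0,30]]]'
python3 - <<'E'
from h import *
goto((.5369,-.2030,.181),np.radians(49.3))
im,p=cap("scene"); im2,p2=cap("side"); im3,p3=cap("wrist")
save("s8",np.hstack([cv2.resize(im[200:300,180:300],(480,400),interpolation=3)]))
save("s8b",cv2.resize(im2[180:310,250:380],(500,500),interpolation=3)); save("w8",im3)
E
```

```text
clock: 11.55
ee_pos: [0.5378, -0.2054, 0.1828]
tcp_rot: [[0.655, 0.756, 0.003], [0.756, -0.655, -0.001], [0.001, 0.002, -1.0]]
wrist_force: [-0.6, -0.8, -6.2]
width: 0.0431
shift u [ 0.024 -0.046  0.036] turn u [ 0.026 -0.013 -0.037] now [ 0.5378 -0.2054  0.1828]
```

View pics/s8.png

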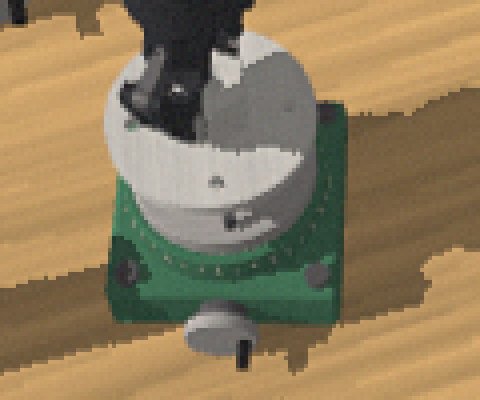

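View pics/s8b.png

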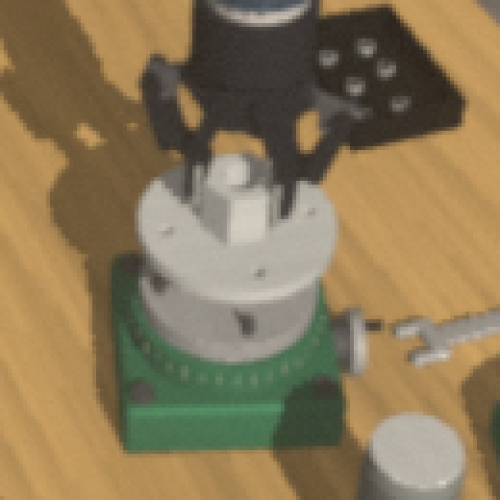

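View pics/w8.png

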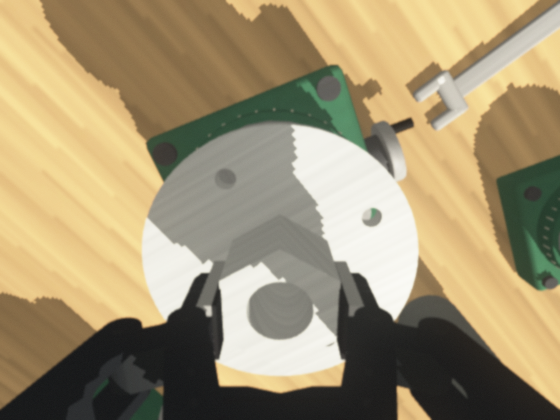

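The plate is level over the middle head. Correcting the 2.5 mm lag and coming down to 5 mm above the spigot.

```bash
python3 -m inch '[[[0.024,-0.046,0.05,0,0,0,30],[0.024,-0.046,0.2,0,0,0,30],[0.024,-0.046,0.33,0,0,0,30],[0.024,-0.046,0.33,0,0,0,30],[0.024,-0.046,0.33,0,0,0,30]]]'
python3 - <<'E'
from h import *
goto((.5369,-.2030,.166),np.radians(49.3))
E
```

```text
clock: 12.32
ee_pos: [0.5358, -0.2026, 0.1649]
tcp_rot: [[0.655, 0.756, -0.0], [0.756, -0.655, -0.0], [-0.0, 0.0, -1.0]]
wrist_force: [0.1, -1.1, -6.4]
width: 0.0432
shift u [ 0.008  0.021 -0.022] turn u [ 0.     0.004 -0.037] now [ 0.5358 -0.2026  0.1649]
```

```bash
python3 -m inch '[[[0.008,0.02,0.04,0,0,-0.03,30],[0.008,0.02,0.08,0,0,-0.03,30],[0.008,0.02,0.12,0,0,-0.03,30],[0.008,0.02,0.12,0,0,-0.03,30]]]'
python3 - <<'E'
from h import *
goto((.5369,-.2030,.156),np.radians(49.3)); print(state()["moment"])
E
```

```text
clock: 12.82
ee_pos: [0.5367, -0.2028, 0.1588]
tcp_rot: [[0.652, 0.758, -0.001], [0.758, -0.652, 0.0], [-0.0, -0.001, -1.0]]
wrist_force: [-0.6, 0.4, -6.4]
width: 0.0432
shift u [-0.001  0.006  0.055] turn u [-0.006  0.003 -0.006] now [ 0.5367 -0.2028  0.1588]
[-0.0398824  -0.00979496 -0.02285407]
```

Underside is at about 2 mm into the taper height with no contact force. Continuing in small steps.

```bash
python3 -m inch '[[[0,0.005,0.03,0,0,0,30],[0,0.005,0.06,0,0,0,30],[0,0.005,0.06,0,0,0,30]]]'; python3 -m inch '[[[0,0,0.03,0,0,0,30],[0,0,0.06,0,0,0,30],[0,0,0.06,0,0,0,30]]]'
python3 - <<'E'
from h import *
goto((.5369,-.2030,.156),np.radians(49.3)); print(state()["moment"])
E
```

```text
clock: 13.2
ee_pos: [0.537, -0.2029, 0.1559]
tcp_rot: [[0.652, 0.758, -0.0], [0.758, -0.652, 0.0], [-0.0, -0.0, -1.0]]
wrist_force: [-0.2, -0.8, -6.2]
width: 0.0429
clock: 13.58
ee_pos: [0.5369, -0.2029, 0.1528]
tcp_rot: [[0.652, 0.758, -0.0], [0.758, -0.652, 0.0], [-0.0, -0.0, -1.0]]
wrist_force: [-0.4, 1.2, -6.0]
width: 0.0428
shift u [-0.001  0.001 -0.063] turn u [-0.004  0.002 -0.005] now [ 0.5369 -0.2029  0.1528]
[-0.05442593  0.01296327  0.00830953]
```

The bore is 8 mm over the spigot with no side force. Lowering to the stud tops (expected TCP z ≈ 0.148).

```bash
python3 -m inch '[[[0,0,0.02,0,0,0,30],[0,0,0.04,0,0,0,30],[0,0,0.06,0,0,0,30],[0,0,0.06,0,0,0,30]]]'; python3 -m inch '[[[0,0,0.015,0,0,0,30],[0,0,0.03,0,0,0,30],[0,0,0.03,0,0,0,30]]]'
python3 - <<'E'
from h import *
goto((.5369,-.2030,.148),np.radians(49.3)); print(state()["moment"])
E
```

```text
clock: 14.08
ee_pos: [0.537, -0.2029, 0.1499]
tcp_rot: [[0.652, 0.758, -0.0], [0.758, -0.652, 0.0], [-0.0, -0.0, -1.0]]
wrist_force: [-0.7, 0.7, -6.4]
width: 0.0432
clock: 14.45
ee_pos: [0.537, -0.203, 0.1484]
tcp_rot: [[0.652, 0.758, -0.0], [0.758, -0.652, 0.0], [-0.0, -0.0, -1.0]]
wrist_force: [0.3, -0.7, -6.0]
width: 0.0432
shift u [-0.001 -0.001  0.009] turn u [-0.002  0.002 -0.006] now [ 0.537  -0.203   0.1484]
[-0.01821786 -0.05444362 -0.01436915]
```

```bash
python3 -m inch '[[[0,0,0.015,0,0,0,30],[0,0,0.03,0,0,0,30],[0,0,0.03,0,0,0,30]]]'; python3 -m inch '[[[0,0,0.01,0,0,0,30],[0,0,0.02,0,0,0,30],[0,0,0.02,0,0,0,30]]]'
python3 - <<'E'
from h import *
goto((.5369,-.2030,.148),np.radians(49.3)); print(state()["moment"])
E
```

```text
clock: 14.82
ee_pos: [0.537, -0.203, 0.1469]
tcp_rot: [[0.652, 0.758, -0.0], [0.758, -0.652, 0.0], [-0.0, -0.0, -1.0]]
wrist_force: [-0.5, -0.0, -6.6]
width: 0.0429
clock: 15.2
ee_pos: [0.537, -0.203, 0.146]
tcp_rot: [[0.652, 0.758, -0.0], [0.758, -0.652, 0.0], [-0.0, -0.0, -1.0]]
wrist_force: [0.4, 0.1, -6.2]
width: 0.0427
shift u [-0.002 -0.002 -0.041] turn u [-0.001  0.    -0.006] now [ 0.537 -0.203  0.146]
[-0.01634388  0.00095052  0.0210396 ]
```

```bash
python3 -m inch '[[[0,0,0.01,0,0,0,30],[0,0,0.02,0,0,0,30],[0,0,0.02,0,0,0,30]]]'; python3 -m inch '[[[0,0,0.01,0,0,0,30],[0,0,0.02,0,0,0,30],[0,0,0.02,0,0,0,30]]]'; python3 -c '
from bench import state; print(state()["moment"],state()["wrist_force"])'
```

```text
clock: 15.58
ee_pos: [0.537, -0.203, 0.1449]
tcp_rot: [[0.653, 0.758, -0.0], [0.758, -0.653, 0.0], [-0.0, -0.0, -1.0]]
wrist_force: [0.5, -0.4, -6.3]
width: 0.0429
clock: 15.95
ee_pos: [0.537, -0.203, 0.1439]
tcp_rot: [[0.652, 0.758, -0.0], [0.758, -0.652, -0.0], [-0.0, -0.0, -1.0]]
wrist_force: [0.4, 0.3, -6.8]
width: 0.0429
[ 0.00517112 -0.02245919  0.00069431] [ 0.4379845   0.25478644 -6.81663789]
```

Underside is about 4 mm below the stud tops with no contact, so all four studs appear to be entering. Easing on.

```bash
python3 -m inch '[[[0,0,0.01,0,0,0,30],[0,0,0.025,0,0,0,30],[0,0,0.04,0,0,0,30],[0,0,0.04,0,0,0,30]]]'; python3 -m inch '[[[0,0,0.01,0,0,0,30],[0,0,0.025,0,0,0,30],[0,0,0.04,0,0,0,30],[0,0,0.04,0,0,0,30]]]'; python3 -c '
from bench import state; print(state()["moment"],state()["wrist_force"])'
```

```text
clock: 16.45
ee_pos: [0.537, -0.2029, 0.1419]
tcp_rot: [[0.652, 0.758, -0.0], [0.758, -0.652, 0.0], [-0.0, -0.0, -1.0]]
wrist_force: [-0.7, 0.1, -6.2]
width: 0.043
clock: 16.95
ee_pos: [0.537, -0.203, 0.1399]
tcp_rot: [[0.652, 0.758, -0.0], [0.758, -0.652, 0.0], [-0.0, -0.0, -1.0]]
wrist_force: [-0.1, -0.4, -6.1]
width: 0.0427
[ 0.02880199  0.01236414 -0.00575409] [-0.05129892 -0.36698595 -6.07082881]
```

```bash
python3 -m inch '[[[0,0,0.01,0,0,0,30],[0,0,0.025,0,0,0,30],[0,0,0.04,0,0,0,30],[0,0,0.04,0,0,0,30]]]'; python3 -m inch '[[[0,0,0.01,0,0,0,30],[0,0,0.02,0,0,0,30],[0,0,0.02,0,0,0,30]]]'
python3 - <<'E'
from h import *
im,p=cap("side");save("s9",cv2.resize(im[180:310,250:380],(500,500),interpolation=3))
E
```

```text
clock: 17.45
ee_pos: [0.537, -0.203, 0.1379]
tcp_rot: [[0.652, 0.758, -0.0], [0.758, -0.652, 0.0], [-0.0, -0.0, -1.0]]
wrist_force: [-0.3, 0.1, -5.7]
width: 0.0431
clock: 17.82
ee_pos: [0.537, -0.203, 0.137]
tcp_rot: [[0.652, 0.758, -0.0], [0.758, -0.652, -0.0], [-0.0, -0.0, -1.0]]
wrist_force: [0.1, -0.1, -6.5]
width: 0.0428
```

View pics/s9.png

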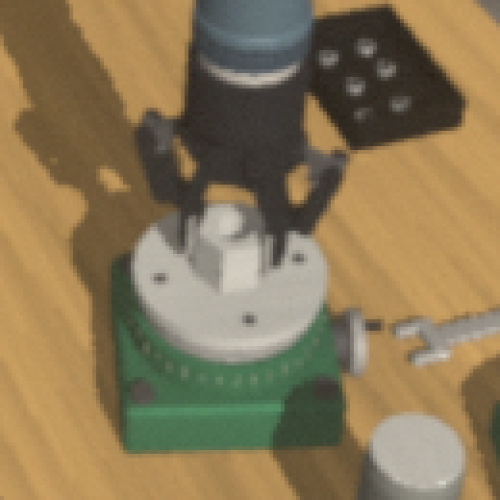

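The side view shows the plate nearly on the flange, with dark stud tips in its holes at (160,278), (250,320) and (298,258). I'll ease down the last 3 mm in 1 mm steps, watching force.

```bash
python3 -m inch '[[[0,0,0.01,0,0,0,30],[0,0,0.02,0,0,0,30],[0,0,0.02,0,0,0,30]]]'; python3 -m inch '[[[0,0,0.01,0,0,0,30],[0,0,0.02,0,0,0,30],[0,0,0.02,0,0,0,30]]]'
```

```text
clock: 18.25
ee_pos: [0.537, -0.203, 0.136]
tcp_rot: [[0.652, 0.758, -0.0], [0.758, -0.652, 0.0], [-0.0, -0.0, -1.0]]
wrist_force: [-0.5, -0.9, -7.7]
width: 0.0432
clock: 18.62
ee_pos: [0.537, -0.203, 0.1349]
tcp_rot: [[0.652, 0.758, -0.0], [0.758, -0.652, -0.0], [-0.0, -0.0, -1.0]]
wrist_force: [-0.2, 0.6, -5.9]
width: 0.0429
```

```bash
python3 -m inch '[[[0,0,0.01,0,0,0,30],[0,0,0.01,0,0,0,30],[0,0,0.01,0,0,0,30]]]'; python3 -m inch '[[[0,0,0.01,0,0,0,30],[0,0,0.01,0,0,0,30],[0,0,0.01,0,0,0,30]]]'
```

```text
clock: 19.0
ee_pos: [0.5371, -0.203, 0.1345]
tcp_rot: [[0.652, 0.758, -0.0], [0.758, -0.652, 0.0], [-0.0, -0.0, -1.0]]
wrist_force: [0.2, 0.3, -5.9]
width: 0.0432
clock: 19.38
ee_pos: [0.5371, -0.203, 0.1344]
tcp_rot: [[0.652, 0.758, -0.0], [0.758, -0.652, 0.0], [0.0, -0.0, -1.0]]
wrist_force: [-1.5, 1.2, -2.3]
width: 0.0433
```

Contact at TCP z 0.1344, as expected for the seat (0.134). A light push to settle it.

```bash
python3 -m inch '[[[0,0,0.01,0,0,0,30],[0,0,0.01,0,0,0,30],[0,0,0.01,0,0,0,30]]]'
python3 - <<'E'
from h import *
print(state()["moment"])
im,p=cap("side");im2,p2=cap("scene"); save("s10",np.hstack([cv2.resize(im[190:300,260:370],(400,400),interpolation=3),cv2.resize(im2[205:295,190:280],(400,400),interpolation=3)]))
E
```

```text
clock: 19.75
ee_pos: [0.5371, -0.203, 0.1343]
tcp_rot: [[0.653, 0.758, 0.0], [0.758, -0.653, 0.001], [0.001, -0.0, -1.0]]
wrist_force: [-3.5, 3.0, 6.1]
width: 0.0427
[0.61566002 0.97231828 0.0094785 ]
```

View pics/s10.png

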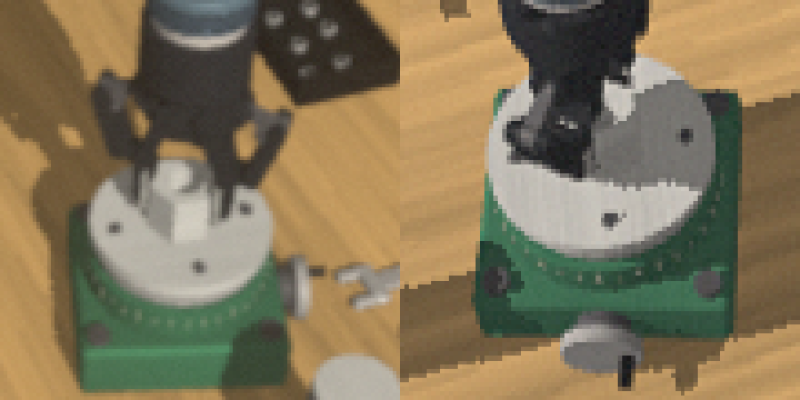

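Seated with about 12 N; studs show in the holes in both views. Releasing and retreating.

```bash
python3 -m inch '[[[0,0,-0.01,0,0,0,30],[0,0,-0.01,0,0,0,60],[0,0,-0.01,0,0,0,85],[0,0,-0.01,0,0,0,85],[0,0,-0.01,0,0,0,85],[0,0,-0.01,0,0,0,85]]]'; python3 -m inch '[[[0,0,-0.1,0,0,0,85],[0,0,-0.4,0,0,0,85],[0,0,-1,0,0,0,85],[0,0,-2,0,0,0,85],[0,0,-3,0,0,0,85],[-0.5,0,-4,0,0,0,85],[-0.5,0,-4,0,0,0,85],[-0.5,0,-4,0,0,0,85]]]'
python3 - <<'E'
from h import *
im3,p3=cap("wrist"); save("w11",im3)
print([(np.round(d["point"],4).tolist(),round(d["score"],2)) for d in imaging.place_of("wrist","faceplate")])
save("w11r",rect(im3,p3,(.5378,-.2034),.08,.100))
im,p=cap("side"); save("s11",im)
E
```

```text
clock: 20.6
ee_pos: [0.5372, -0.203, 0.134]
tcp_rot: [[0.652, 0.758, 0.0], [0.758, -0.652, -0.0], [-0.0, 0.0, -1.0]]
wrist_force: [0.0, 0.4, 1.3]
width: 0.0853
clock: 21.6
ee_pos: [0.5207, -0.2218, 0.3345]
tcp_rot: [[0.653, 0.757, 0.001], [0.757, -0.653, 0.001], [0.002, 0.0, -1.0]]
wrist_force: [-0.5, 0.4, -0.4]
width: 0.0849
[([0.5319, -0.1997, 0.0876], 0.87)]
```

View pics/w11.png

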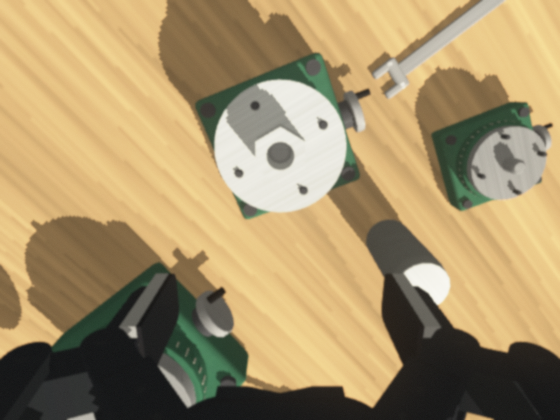

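View pics/w11r.png

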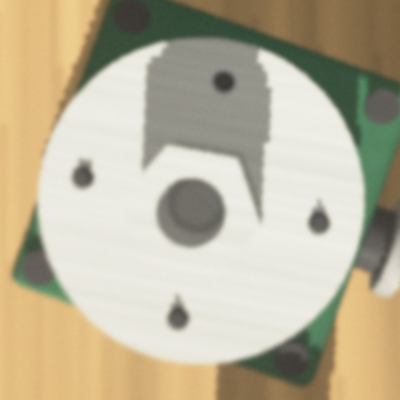

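View pics/s11.png

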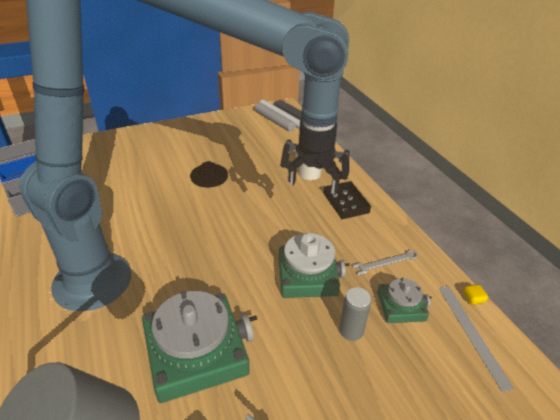

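All four holes show dark stud tips protruding, evenly centred: (255,106), (322,125), (303,190), (238,173). The spigot is in the bore, the gripper is clear, and nothing else has moved.

```bash
python3 -c '
from bench import job; print(job.close_job())'
```

```text
the job is handed in; nothing more can be done
None
```

The aluminium faceplate is on the middle-sized head, fully home on its flange. I released it and handed the job in at about 22 s of the 72 s limit; no verdict is reported.

- **Grip:** My first grip landed on the boss's corners (opening 48.5 mm). I opened, turned 30° and regripped on the flats (about 43 mm).
- **Mounting:** I measured the stud angle with the wrist camera (about -10.8°) and turned the plate to match it in the air. All four studs entered directly, so no turning under a push was needed. I lowered it in small steps with no contact until it seated, then pushed with about 12 N to settle it, a little above your 5 to 10 N and well under 60 N. During that push the wrist showed a moment of about 1.1 N m, which I did not explain.
- **Last checks:** After release, the wrist picture shows a stud in every hole. The plate centre, from its holes, is at about (0.538, -0.203), within 1 mm of the measured flange centre. Seating at tool height 0.134 m is what a fully home plate should give. The gripper was clear, and nothing else had visibly moved in the last pictures.
- **Disagreement:** The network placed the plate at (0.532, -0.200, 0.088), about 6 to 7 mm off horizontally. I trusted the picture geometry and the contact height over that.

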